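# Check the bearing cup's temperature on the hot plate

### The arm

A 7-joint arm with a two-finger parallel gripper is mounted at the origin on the work surface. World frame = base frame: x ahead of the robot, y to its left, z up, the work surface at z = 0. Lengths are in m, angles in degrees, forces in N, time in s.
With the tool pointing down it reaches from about 0.4 to 0.85 m from the base axis. Payload 10.4 kg.
Tool frame: the origin (TCP) lies between the finger pads; the fingertips stand manip.tip_reach ahead of it and the grasp point (between the pads) is the TCP (manip.tip_reach is the distance from the TCP to the fingertips, in m); z points along the fingers, x is the direction in which the jaws open and shut, and the axes are right-handed (so a half turn about z gives the same grasp; the last joint's range is limited). The gripper opens to 85 mm and grips with 20 to 120 N. Pads are 22 mm wide; open, the fingers measure 114 mm over their backs; the gripper's body (76 mm by 85 mm) begins 54 mm behind the grasp point. The pads swing forward as they close: fully open they stand 13 mm farther back than shut.
Start: joints at [68.95, 19.034, -3.707, 83.658, 1.238, 77.344, -5.071], TCP at [0.211, -0.588, 0.25] pointing down, gripper open.
Joint ranges: [-148.97, 148.97], [-28.65, 121.19], [-84.17, 76.75], [9.2, 138.47], [-72.65, 252.65], [3.7, 117.97], [-149.18, 149.18]. Speed limits (degrees/s): [127.2, 127.2, 159.86, 159.86, 180, 180, 180].

### API

Orientations are given as [roll, pitch, yaw] about the fixed x, y, z axes, in that order (R = Rz(yaw) Ry(pitch) Rx(roll)).
In Python, from station import manip, get_image, masks_of gives the robot as it stands.
- The arm moves only by the tool send_rows, never from a script. Its argument "increments" is a list of rows, each a list of 7 numbers: the shift along the world's x, y, z scaled (see below), then the turn, a rotation vector about the world's x, y, z scaled (see below), then the closure, from 0 (fully open) to 1 (shut). A call has 1 to 20 rows; each row is the pose to reach, as a shift and turn from the pose measured when the call began; what a row does not reach only later rows make up. The controller multiplies each number of a shift by 100 cm and each number of a turn by pi/2 rad. A row lasts 1/10 s, in which the tool goes at most 50 mm and 8.59 degrees, less where a joint would pass 70% of its speed; a pose out of reach is approached as far as the arm can. A call with a number of a shift or a turn outside -1 to 1 is refused whole. A call with a gripper value outside its range is refused whole. The fingers move at their own pace and stop on an object; the grip force is fixed at half the most. Time passes only in rows, so rows that repeat a pose let the fingers close. It gives the time, the measured TCP pose, the force and the opening at its end, in the units of the state.
- manip.get_state(): the state, without advancing time (a new reading comes with each control period).
- get_image(name): name is "side" or "top" or "wrist"; returns a dict with "pixels" (420x560x3 uint8, red, green, blue), "depth" (420x560 float32, m along the optical axis (not along the pixel's ray), 0 where there is no reading), "fx", "fy", "cx", "cy" (pixels), "R" (3x3) and "t" (3): a world point X has camera coordinates R X + t. Camera axes: x right, y down, z forward; pixel columns grow to the right and rows downward; lengths in m; the calibration is good to about 2 mm. A picture is of the moment at which its call begins.
- manip.sign_off(): hands the job in, once; it reports no verdict.
Trained networks look in the newest picture that a camera, given by its name, has taken for a name from the list of things; names that differ only in an ending like _2 or _b are one class to them, and where a whole thing is asked for, a point or a joint stands for the part that bears it (a point fixed in the world has none). Each returns a list of dicts, best first, with "p" (0 to 1); they miss things now and then, are a little off and sometimes report something else, mostly with a low value. They report only what shows in the picture. A call takes as long as a camera call. They do not tell look-alikes from the thing itself.
- masks_of(camera, label): "region" (420x560 bool, what is visible of it) and "pixel" ([column, row] in pixels, amid what is visible of it).
The state is a dict: "time": time; "joint_pos": joint angles; "joint_vel": joint speeds; "effort": joint torques, N m; "tool_pos": TCP position; "tool_rot": TCP orientation; "contact_force": force on the tool from outside, world axes, zero at the start; "ft_torque": the same for the moment, N m; "width": finger opening in m.
Only numpy, scipy, OpenCV 4.12 (cv2) and the standard library are available. Lean on these libraries where they do the work, as an engineer would, in place of code of your own. Each camera call takes 0.05 s, during which the arm holds its last target.

### The job

Take the contact thermometer out of its holder, use its probe to nudge the engine cover gently into the corner of the hot plate's stop until it sits flush against both bars, then press the sprung probe tip squarely on the black dot of the cover's bearing cup, until the tip is about half in and not bottomed, and hold it steady there for three seconds. Put the thermometer back in its holder. The cover and the hot plate are hot, so touch them with nothing but the thermometer's probe, and leave the other things on the bench where they are.

Things in the scene. Friction and masses are not known exactly. Their poses are not given: they have to be found in the camera images.
- thermometer: Hand-held contact thermometer, 130 mm long, 0.18 kg, upright in its holder. Origin: centre of the handle's flat underside, z up the handle, away from the probe. Below, on the axis: a steel stem 10 mm across (17 mm for the first 10 mm), a steel sleeve 18 mm across (z = -28 to -52 mm) fit to push things sideways with, then the sprung copper tip. A strong grip keeps it from turning in the fingers.
- handle (a point): Point on the thermometer's axis 47 mm above the handle's underside, the height to grip at. The blue handle is a flat-sided block 40 mm (x) by 28 mm (y), z = 0 to 66 mm, with a 4 mm white cap: grip it across the 28 mm.
- sleeve_end (a point): Centre of the sleeve's lower end, 52 mm below the handle's underside. Out of it stands the flat sprung copper tip, 12 mm across, 7.5 mm long when free, 6.5 mm of travel. It pushes back with 1 N as it starts to move and 1 N more per mm (7.5 N bottomed); how far it is in is not measured. A reading needs 2 to 6 N, that is 1 to 5 mm in.
- holder: Fixed thermometer holder: a dark steel foot 110 mm (x) by 100 mm (y) by 12 mm, a post on its +x side carrying a black square cup. Origin: centre of the foot's underside, z up.
- seat (a point): Centre of the floor of the holder's cup, 80 mm above the foot's underside: the handle's underside rests here, its x along the holder's x. The stem and tip hang through an opening 26 mm (x) by 24 mm (y) in the floor, 8 mm thick. The cup's walls rise 15 mm above the floor round a space 48 mm (x) by 36 mm (y): 4 mm to spare each side of the handle.
- hotplate: Fixed hot plate with a white housing 250 mm (x) by 270 mm (y); origin: centre of its underside, z up. Its dark flat bed, 240 by 260 mm, is 65 mm above that. Two aluminium bars, 14 mm wide and 12 mm high above the bed, form a square stop along the far (+x) and left (+y) edges; their inner faces lie at x = 100 mm and y = 110 mm.
- stop_corner (a point): The inner corner of the stop, on the bed's surface, where the inner faces of the two bars meet; x and y as for the hot plate.
- cover: Loose cast aluminium engine cover lying flat on the bed, turned and away from the corner: a flange 110 mm (x) by 90 mm (y) by 14 mm thick, with a round boss, 48 mm across and 14 mm higher, in its middle. 0.28 to 0.46 kg; slides with 0.6 to 1.7 N. Origin: centre of its underside, z up. It belongs with its +x edge against the far bar and its +y edge against the left bar.
- cover_corner (a point): The cover's lower corner at its x = +55, y = +45 mm; it meets point stop_corner when the cover is home.
- boss (a point): Centre of the boss's top, 28 mm above the cover's underside. A closed steel bearing cup, 32 mm across, stands out of the boss here, stuck part-way in: its flat top with the black dot (14 mm across) at its centre is 2 to 14 mm above this point. How far differs each time and is not measured: feel for it. It does not give under 20 N.
- cylinder: Bystander: loose finned aluminium engine cylinder standing upright, 68 mm across, 124 mm high; origin under its centre.
- cleaner: Bystander: loose white bottle with a red cap, 60 mm across, 150 mm high; origin under its centre.
- tray: Bystander: green parts tray, 130 by 100 by 35 mm; origin under its centre.
There are look-alikes about, which are no part of the job. Of the things that look like the thermometer, the middle-sized one is meant.

How it is judged:
By the outcome, as a careful person would: the job done as asked, in the order asked, and still so for the second after the job is handed in, with the robot touching nothing.
It also fails if it takes over 72 s, if anything falls off the work surface, if the arm or the gripper's body presses on something with over 40 N, if the wrist force passes 120 N, or if a joint passes its speed limit or range.

## Working session

There is one attempt and no reset: what is moved stays moved. The work goes in short steps, Python scripts to look and compute and a tool call to move; the robot and the scene stay as the last step left them, time stands still between calls to the robot, and variables do not carry over. Pictures are saved under pics/ and viewed, and the job is handed in when it is done.

Besides the shell and the picture viewer there is one more tool, called after "Call:" as name(argument=value, ...), one argument or row to a line, values as JSON. send_rows: Moves the arm, as the interface text tells. Shifts and turns lie within -1 to 1; 1 stands for 100 cm of shift or pi/2 rad of turn. Its arguments: {"type":"object","properties":{"increments":{"type":"array"}},"required":["increments"]}

```bash
ls; mkdir -p pics; python3 - <<'E'
from station import manip, get_image, masks_of
import cv2, pickle
print(manip.get_state(), manip.tip_reach)
for n in ["side","top","wrist"]:
    im=get_image(n); pickle.dump(im,open(f"{n}0.pkl","wb"))
    cv2.imwrite(f"pics/{n}0.png",im["pixels"][:,:,::-1])
    print(n,im["fx"],im["fy"],im["cx"],im["cy"],im["R"],im["t"])
E
```

```text
pics
{'time': 0.0, 'joint_pos': array([68.94941548, 19.07247073, -3.70569744, 83.70638559,  1.23734228,
       77.34186966, -5.07087727]), 'joint_vel': array([-0.0215412 ,  0.03848939,  0.00979984,  0.03192879, -0.01447879,
        0.0238579 , -0.0060514 ]), 'effort': array([ 2.57120575e-06, -6.25458169e+01,  4.93132859e-02, -3.91609740e+01,
        1.61663879e-02,  9.99065232e-03,  3.20041060e-07]), 'tool_pos': array([ 0.2111251 , -0.58789603,  0.24950727]), 'tool_rot': array([ 1.79996096e+02,  8.08036527e-02, -7.02446086e+01]), 'contact_force': array([-0.02727469, -0.31829618,  0.39787464]), 'ft_torque': array([-0.02284039, -0.02932768,  0.01233634]), 'width': 0.0855048625470005} 0.019
side 442.75059280453365 442.75059280453365 284.4902562066926 212.09914323928803 [[ 0.92268603 -0.38550981 -0.00571618]
 [-0.29419465 -0.6943933  -0.65670956]
 [ 0.2491987   0.60761841 -0.75412193]] [-0.51573036  0.20643862  0.94777386]
top 434.51702935425044 434.51702935425044 277.6970947809271 212.25317167333424 [[-0.01155614 -0.99960614  0.02557371]
 [-0.98540218  0.00704021 -0.17009699]
 [ 0.16984995 -0.02716606 -0.98509543]] [-0.0498348   0.57871476  1.32545566]
wrist 377.7282825668598 377.7282825668598 277.3308096642482 205.04115944488834 [[ 3.38075676e-01 -9.41118613e-01 -7.70341722e-04]
 [-9.05749186e-01 -3.25592082e-01  2.71308327e-01]
 [-2.55584133e-01 -9.10250096e-02 -9.62492181e-01]] [-0.62453908 -0.03536891  0.37790715]
```

View pics/side0.png

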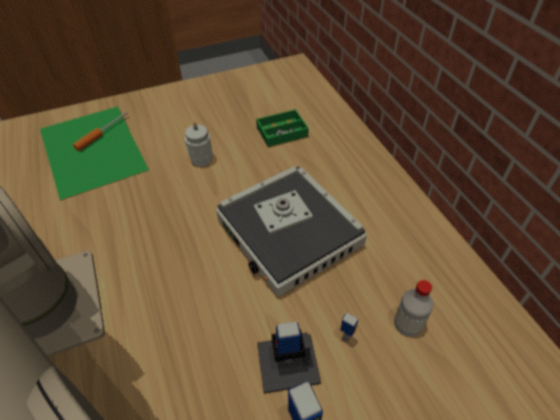

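View pics/top0.png

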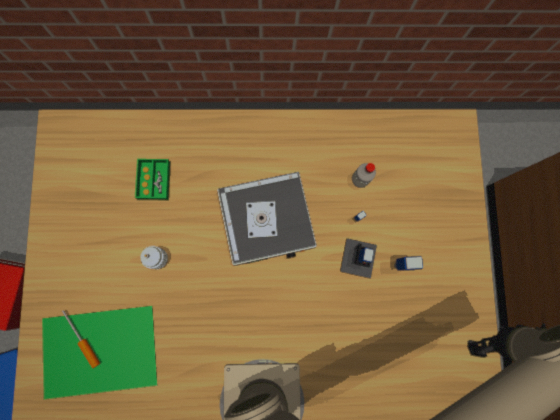

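View pics/wrist0.png

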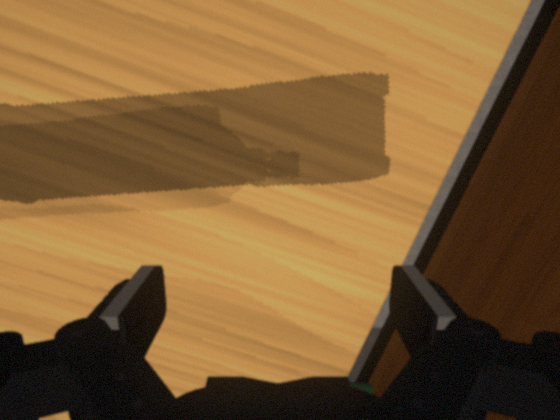

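```bash
cat > h.py <<'E'
import numpy as np, cv2
def cloud(im):
    d=im["depth"]; v,u=np.indices(d.shape)
    P=np.stack([(u-im["cx"])/im["fx"]*d,(v-im["cy"])/im["fy"]*d,d],-1)
    W=(P-np.array(im["t"]))@np.array(im["R"])
    W[d<=0]=np.nan
    return W
def proj(im,X):
    c=np.asarray(X)@np.array(im["R"]).T+np.array(im["t"])
    return c[...,:2]/c[...,2:]*[im["fx"],im["fy"]]+[im["cx"],im["cy"]]
def rect(P):
    (c,s,a)=cv2.minAreaRect((P[:,:2]*1000).astype(np.float32)); return np.round(c,1),np.round(s,1),round(a,1)
E
python3 - <<'E'
from station import *
from h import *
for n in ["top","side"]:
    im=get_image(n); W=cloud(im)
    for l in ["thermometer","holder","hotplate","cover","boss","cylinder","cleaner","tray"]:
        for m in masks_of(n,l)[:4]:
            P=W[m["region"]]; P=P[~np.isnan(P[:,0])]
            if len(P)<5: continue
            z=P[:,2]; zt=np.percentile(z,95)
            T=P[abs(z-zt)<.004]
            print(n,l,round(m["p"],2),np.round(m["pixel"]),len(P),"med",np.round(np.median(P,0)*1000),"ztop",round(zt*1000,1),"z5",round(np.percentile(z,5)*1000),"toprect",*(rect(T) if len(T)>4 else []))
E
```

```text
top thermometer 0.8 [405. 265.] 340 med [ 408. -425.  169.] ztop 176.7 z5 91 toprect [ 409.2 -436.5] [43.7 31.2] 89.5
top thermometer 0.63 [362. 218.] 76 med [ 559. -308.   87.] ztop 91.5 z5 44 toprect [ 561.5 -311.9] [15.3 23.7] 32.9
top holder 0.6 [354. 261.] 876 med [ 428. -300.   13.] ztop 96.3 z5 7 toprect [ 439.4 -312.7] [43.7 65.2] 78.7
top hotplate 0.61 [276. 219.] 5542 med [555. -30.  65.] ztop 77.2 z5 52 toprect [563.1 -17.7] [227.7 247.8] 11.9
top cover 0.64 [259. 217.] 1032 med [553.  -3.  80.] ztop 103.6 z5 73 toprect [553.   -2.9] [27.6 30.3] 0.3
top boss 0.88 [262. 220.] 1022 med [550.  -3.  80.] ztop 103.8 z5 74 toprect [553.   -2.9] [27.6 30.3] 0.3
top cylinder 0.91 [154. 260.] 515 med [436. 318.  99.] ztop 106.9 z5 21 toprect [439.4 326.5] [54.5 54.8] 23.6
top cleaner 0.89 [363. 176.] 434 med [ 686. -322.   98.] ztop 150.7 z5 20 toprect [ 696.9 -331.3] [25.7 25.6] 3.1
top cleaner 0.44 [154. 259.] 495 med [436. 320.  99.] ztop 107.0 z5 33 toprect [438.2 327.2] [53.7 55.8] 63.3
top tray 0.95 [153. 176.] 1323 med [698. 351.   8.] ztop 34.7 z5 0 toprect [695.2 351.6] [1
[... 673 characters left out ...]
ect [606.4  40.9] [166.9 335.9] 54.0
side cover 0.73 [293. 235.] 9804 med [547. -69.  62.] ztop 74.1 z5 26 toprect [606.4  40.9] [166.9 335.9] 54.0
side cover 0.67 [282. 213.] 1477 med [547. -15.  77.] ztop 101.8 z5 72 toprect [553.2  -3.5] [29.8 30.7] 7.2
side boss 0.97 [281. 212.] 1501 med [547. -16.  77.] ztop 101.8 z5 70 toprect [553.2  -3.5] [29.8 30.7] 7.2
side cylinder 0.81 [198. 146.] 916 med [436. 307.  72.] ztop 100.8 z5 3 toprect [438.9 326.7] [53.4 55.7] 67.7
side cleaner 0.9 [418. 307.] 1520 med [ 684. -343.   92.] ztop 147.7 z5 12 toprect [ 697.6 -332.5] [26.6 26.8] 89.5
side tray 0.8 [282. 128.] 1418 med [697. 349.  15.] ztop 31.7 z5 -1 toprect [696.6 350.6] [106.8 131.4] 89.3
```

```bash
python3 - <<'E'
from h import *; import pickle
for n in ["top","side"]:
    im=pickle.load(open(n+"0.pkl","rb")); W=cloud(im)
    def sel(x0,x1,y0,y1,z0,z1):
        m=(W[...,0]>x0)&(W[...,0]<x1)&(W[...,1]>y0)&(W[...,1]<y1)&(W[...,2]>z0)&(W[...,2]<z1); return W[m]
    tb=sel(.3,.8,-.2,.2,-.02,.02); print(n,"table z",np.median(tb[:,2]),tb[:,2].std())
    for nm,b in dict(foot=(.33,.53,-.385,-.22,.007,.018),cupwall=(.37,.5,-.38,-.25,.085,.105),handle=(.37,.5,-.38,-.25,.135,.165),handleside=(.37,.5,-.38,-.25,.105,.14),bars=(.4,.75,-.2,.2,.0735,.0785),plate=(.4,.75,-.2,.2,.060,.079),flange=(.47,.63,-.09,.08,.077,.082),cuptop=(.5,.6,-.06,.06,.098,.12)).items():
        P=sel(*b); print(n,nm,len(P),*rect(P),"zmed",np.round(np.median(P[:,2])*1000,1))
for n in ["top","side"]:
    im=pickle.load(open(n+"0.pkl","rb"))["pixels"]
    b=(150,210,270,170) if n=="top" else (200,320,390,160)
for n,(x,y,w,h) in dict(top=(200,160,240,130),side=(210,155,170,160)).items():
    im=pickle.load(open(n+"0.pkl","rb"))["pixels"][y:y+h,x:x+w]
    s=min(800/w,600/h); cv2.imwrite(f"pics/c_{n}.png",cv2.resize(im,None,fx=s,fy=s,interpolation=cv2.INTER_CUBIC)[:,:,::-1])
E
```

```text
top table z -0.00025908173963300847 0.003029492318402291
top foot 681 [ 415.9 -300.4] [168.7 155.9] 2.9 zmed 11.8
top cupwall 131 [ 439.3 -313.4] [44.5 65.8] 78.2 zmed 94.6
top handle 139 [ 433.9 -312.5] [27.9 41.6] 74.7 zmed 148.1
top handleside 39 [ 430.7 -302.1] [43.7 17.8] 15.7 zmed 124.2
top bars 746 [563.4 -17.7] [228.1 248.7] 12.4 zmed 76.5
top plate 5333 [563. -18.] [241.  260.4] 12.0 zmed 65.6
top flange 493 [542.8  16.3] [127.3 128.3] 3.0 zmed 79.3
top cuptop 89 [553.6  -1.9] [33.9 31.2] 53.5 zmed 103.9
side table z -0.0024553697759664987 0.0027220016944249645
side foot 1890 [ 434.8 -313.9] [100.4 109.9] 76.9 zmed 9.9
side cupwall 435 [ 439.9 -314.9] [45.9 66.3] 76.6 zmed 92.9
side handle 400 [ 434.2 -313.9] [27.5 41.6] 77.0 zmed 146.8
side handleside 229 [ 433.7 -315.8] [25.1 41.7] 78.4 zmed 124.6
side bars 1575 [563.5 -17.6] [228.4 248.5] 11.8 zmed 75.7
side plate 8479 [562.6 -19.4] [240.8 260.8] 11.7 zmed 63.2
side flange 375 [540.   13.4] [132.6 126.8] 3.2 zmed 78.0
side cuptop 125 [553.6  -2.8] [30.4 31.7] 7.2 zmed 102.0
```

View pics/c_top.png

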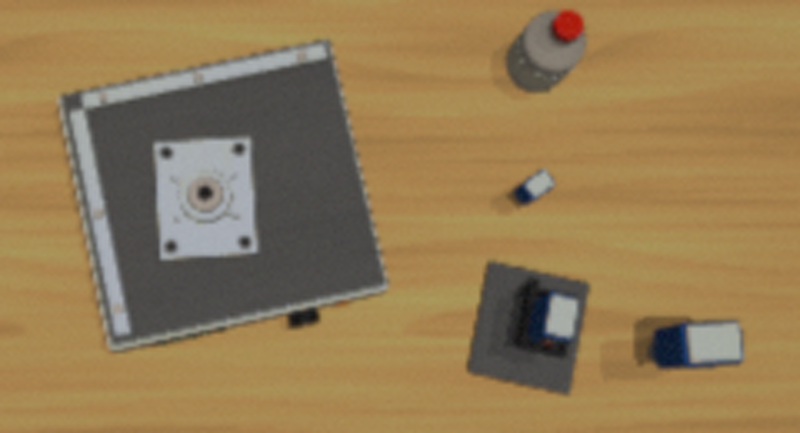

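View pics/c_side.png

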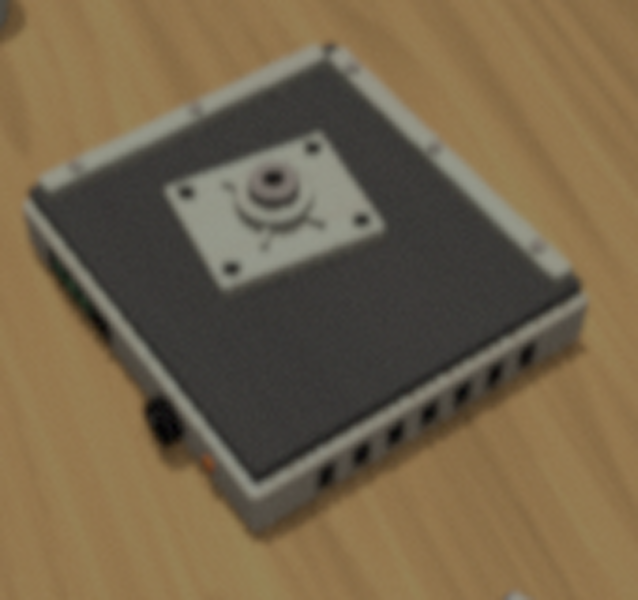

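Call:
send_rows(
  increments=[
    [0.03,0.03,0,0,0,-0.05,0],
    [0.07,0.08,0,0,0,-0.12,0],
    [0.11,0.13,0,0,0,-0.2,0],
    [0.15,0.18,0,0,0,-0.28,0],
    [0.18,0.22,0,0,0,-0.33,0],
    [0.205,0.255,0,0,0,-0.364,0],
    [0.218,0.27,0,0,0,-0.364,0],
    [0.223,0.2745,0,0,0,-0.364,0],
    [0.223,0.2745,0,0,0,-0.364,0],
    [0.223,0.2745,0,0,0,-0.364,0],
  ],
)

```text
time: 2.05
tool_pos: [0.4335, -0.3148, 0.2503]
tool_rot: [180.0, -0.0, -103.1]
contact_force: [-0.5, -0.1, 0.1]
width: 0.0853
```

```bash
cat > look.py <<'E'
import sys,pickle,cv2
from station import *
from h import *
tag=sys.argv[1]
for n in sys.argv[2:]:
    im=get_image(n); pickle.dump(im,open(f"{n}{tag}.pkl","wb")); cv2.imwrite(f"pics/{n}{tag}.png",im["pixels"][:,:,::-1])
s=manip.get_state()
for k in ["time","tool_pos","tool_rot","contact_force","width","joint_pos"]: print(k,np.round(s[k],4))
E
python3 look.py 1 wrist
```

```text
time 2.1
tool_pos [ 0.4331 -0.3154  0.2503]
tool_rot [ 1.799780e+02 -3.700000e-02 -1.031382e+02]
contact_force [-0.2782 -0.8812 -0.5005]
width 0.0853
joint_pos [ 43.773    8.5377 -13.9261  96.694    2.1628  75.0362 -73.7019]
```

View pics/wrist1.png

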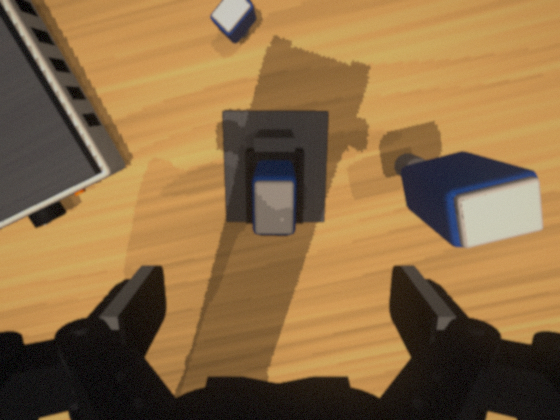

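```bash
python3 - <<'E'
from h import *; import pickle
im=pickle.load(open("wrist1.pkl","rb")); W=cloud(im)
def sel(x0,x1,y0,y1,z0,z1):
    m=(W[...,0]>x0)&(W[...,0]<x1)&(W[...,1]>y0)&(W[...,1]<y1)&(W[...,2]>z0)&(W[...,2]<z1); return W[m]
for nm,b in dict(foot=(.33,.53,-.385,-.23,.008,.016),cupwall=(.37,.5,-.38,-.25,.09,.1),handle=(.37,.5,-.38,-.25,.144,.156)).items():
    P=sel(*b); print(nm,len(P),*rect(P),"zmed",np.round(np.median(P[:,2])*1000,1))
E
```

```text
foot 6432 [ 436.8 -313.6] [100.3 109.2] 76.9 zmed 11.7
cupwall 1773 [ 441.8 -314.8] [44.  65.9] 76.7 zmed 94.7
handle 2306 [ 437.2 -313.9] [26.7 38.7] 75.9 zmed 149.4
```

Call:
send_rows(
  increments=[
    [0.002,0.002,-0.02,0,0,0,0],
    [0.0024,0.0019,-0.05,0,0,0,0],
    [0.0024,0.0019,-0.08,0,0,0,0],
    [0.0024,0.0019,-0.105,0,0,0,0],
    [0.0024,0.0019,-0.118,0,0,0,0],
    [0.0024,0.0019,-0.1233,0,0,0,0],
    [0.0024,0.0019,-0.1233,0,0,0,0],
    [0.0024,0.0019,-0.1233,0,0,0,0],
  ],
)

```text
time: 2.9
tool_pos: [0.436, -0.3141, 0.1281]
tool_rot: [-179.9, -0.1, -103.2]
contact_force: [0.0, -0.6, -0.0]
width: 0.0851
```

```bash
python3 look.py 2 wrist side
```

```text
time 3.0
tool_pos [ 0.4361 -0.3139  0.1282]
tool_rot [-1.799195e+02 -8.150000e-02 -1.031442e+02]
contact_force [0.1064 0.7067 0.4971]
width 0.0856
joint_pos [ 43.198   14.7356 -14.0241 104.8481   4.1125  60.7996 -75.5291]
```

View pics/wrist2.png

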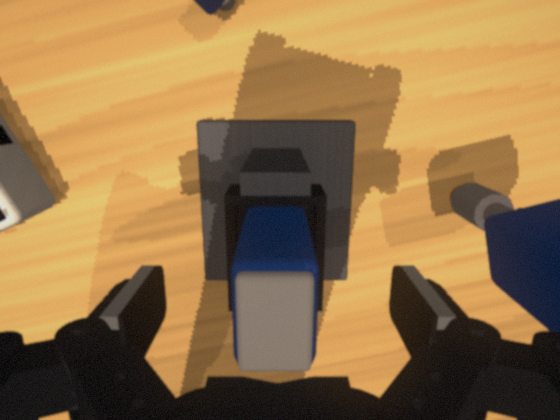

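Call:
send_rows(
  increments=[
    [0,0,-0.001,0,0,0,0.3],
    [0,0,-0.001,0,0,0,0.6],
    [0,0,-0.001,0,0,0,0.8],
    [0,0,-0.001,0,0,0,1],
    [0,0,-0.001,0,0,0,1],
    [0,0,-0.001,0,0,0,1],
    [0,0,-0.001,0,0,0,1],
    [0,0,-0.001,0,0,0,1],
    [0,0,-0.001,0,0,0,1],
    [0,0,-0.001,0,0,0,1],
  ],
)

```text
time: 4.0
tool_pos: [0.4362, -0.3139, 0.1273]
tool_rot: [-179.9, -0.1, -103.1]
contact_force: [-1.1, 0.6, 4.9]
width: 0.0276
```

```bash
python3 look.py 3 wrist side top
```

```text
time 4.15
tool_pos [ 0.4362 -0.3139  0.1274]
tool_rot [-1.799049e+02 -8.360000e-02 -1.031416e+02]
contact_force [-1.1058  1.7644  5.5591]
width 0.0275
joint_pos [ 43.1902  14.7872 -14.0231 104.8896   4.128   60.6939 -75.5436]
```

View pics/wrist3.png

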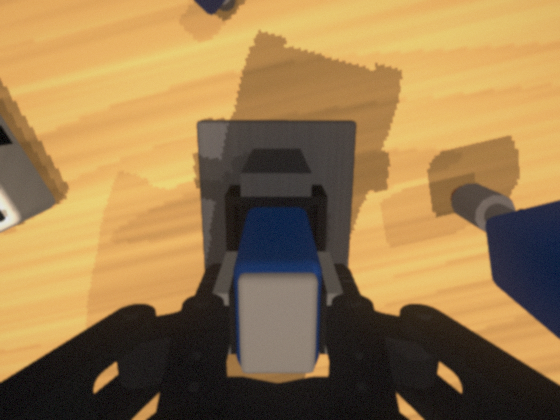

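View pics/side3.png

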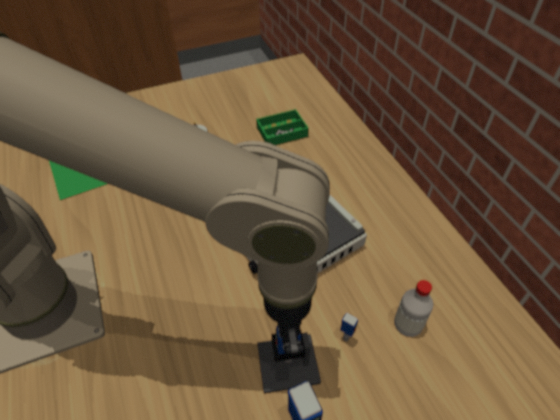

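Call:
send_rows(
  increments=[
    [0,0,0.005,0,0,0,1],
    [0,0,0.015,0,0,0,1],
    [0,0,0.03,0,0,0,1],
    [0,0,0.05,0,0,0,1],
    [0,0,0.07,0,0,0,1],
    [0,0,0.09,0,0,0,1],
    [0,0,0.105,0,0,0,1],
    [0,0.01,0.115,0,0,0,1],
    [0.005,0.03,0.118,0,0,0,1],
    [0.01,0.06,0.118,0,0,0,1],
    [0.015,0.1,0.118,0,0,0,1],
    [0.02,0.14,0.118,0,0,0,1],
    [0.025,0.18,0.118,0,0,0,1],
    [0.03,0.22,0.118,0,0,0,1],
    [0.034,0.25,0.118,0,0,0,1],
    [0.036,0.272,0.118,0,0,0,1],
    [0.036,0.282,0.118,0,0,0,1],
    [0.036,0.286,0.118,0,0,0,1],
    [0.036,0.286,0.118,0,0,0,1],
    [0.036,0.286,0.118,0,0,0,1],
  ],
)

```text
time: 6.15
tool_pos: [0.472, -0.0292, 0.2452]
tool_rot: [-179.9, -0.1, -103.2]
contact_force: [0.8, -0.3, -2.2]
width: 0.0272
```

```bash
python3 look.py 4 wrist side top
```

```text
time 6.3
tool_pos [ 0.4721 -0.0289  0.2453]
tool_rot [-1.799196e+02 -8.890000e-02 -1.032356e+02]
contact_force [-0.3815 -0.1535 -1.6322]
width 0.0273
joint_pos [  26.8398    1.5255  -29.1156  104.8999    0.8848   73.7154 -105.7501]
```

View pics/wrist4.png

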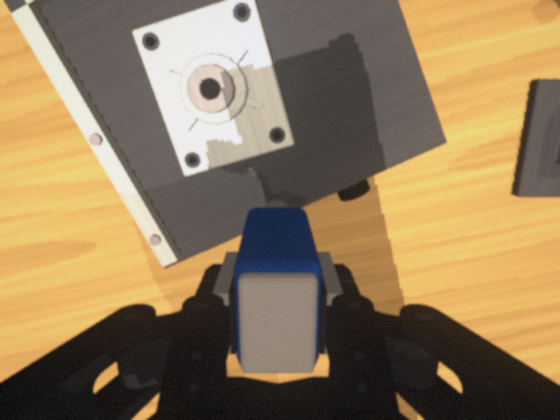

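View pics/side4.png

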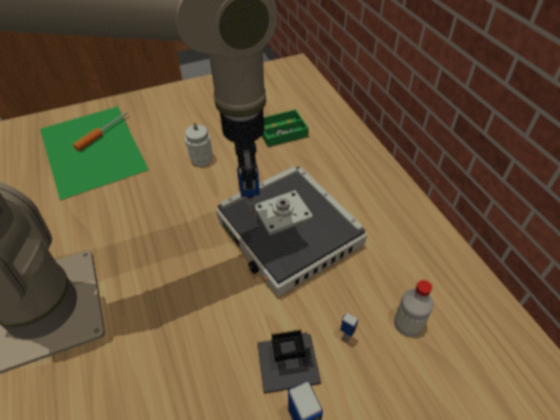

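View pics/top4.png

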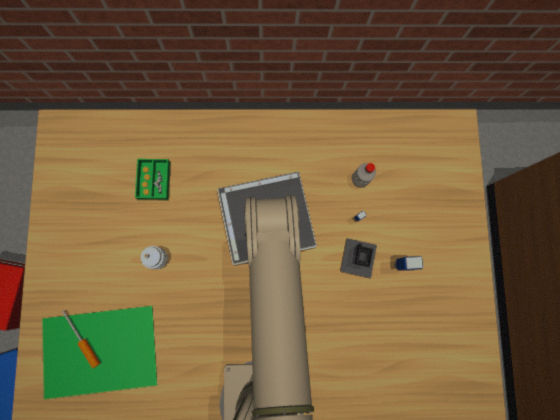

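```bash
cat > cov.py <<'E'
import sys,pickle
from h import *
def fit(tag,names,capbox=None,C=(553,-3)):
    for n in names:
        im=pickle.load(open(n+tag+".pkl","rb")); W=cloud(im)
        g=im["pixels"].astype(int)
        bright=(g.min(-1)>95)
        def sel(x0,x1,y0,y1,z0,z1,extra=None):
            m=(W[...,0]>x0)&(W[...,0]<x1)&(W[...,1]>y0)&(W[...,1]<y1)&(W[...,2]>z0)&(W[...,2]<z1)
            if extra is not None: m&=extra
            return m
        x,y=C[0]/1000,C[1]/1000
        b=sel(.42,.7,-.18,.15,.06,.068); print(n,"bed z",np.median(W[b][:,2])*1000)
        m=sel(x-.08,x+.08,y-.08,y+.08,.073,.086)
        # in plate frame, drop the bars
        a=np.radians(12); d=W[...,:2]-[.563,-.0185]
        px=d[...,0]*np.cos(a)+d[...,1]*np.sin(a); py=-d[...,0]*np.sin(a)+d[...,1]*np.cos(a)
        m&=(px<.098)&(py<.108)
        k=cv2.morphologyEx(m.astype(np.uint8),cv2.MORPH_OPEN,np.ones((3,3)))>0
        nl,lab,st,_=cv2.connectedComponentsWithStats(k.astype(np.uint8))
        i=1+np.argmax(st[1:,4]); P=W[lab==i]
        print(n,"flange",len(P),*rect(P),"z",np.median(P[:,2])*1000)
        print("  plate-frame extents x",np.percentile(px[lab==i],[.5,99.5])*1000,"y",np.percentile(py[lab==i],[.5,99.5])*1000)
        t=sel(x-.05,x+.05,y-.05,y+.05,.094,.115); P=W[t]
        if len(P)>10:
            z=np.median(P[:,2]); P=P[abs(P[:,2]-z)<.003]; print(n,"cup",len(P),*rect(P),"z",z*1000)
if __name__=="__main__": fit(sys.argv[1],sys.argv[2].split(","),C=[float(v) for v in sys.argv[3:5]] or (553,-3))
E
python3 cov.py 4 wrist,side 553 -3; python3 cov.py 0 top,side 553 -3
python3 - <<'E'
from h import *; import pickle
im=pickle.load(open("wrist4.pkl","rb")); W=cloud(im)
m=(abs(W[...,0]-.472)<.04)&(abs(W[...,1]+.029)<.04)&(W[...,2]>.262)&(W[...,2]<.274)
P=W[m];print("cap",*rect(P),np.median(P[:,2]))
im=pickle.load(open("side4.pkl","rb")); W=cloud(im)
for lo,hi in [(.14,.17),(.17,.19),(.2,.225),(.225,.262)]:
    m=(abs(W[...,0]-.472)<.05)&(abs(W[...,1]+.029)<.05)&(W[...,2]>lo)&(W[...,2]<hi); P=W[m]; print(lo,len(P),*( rect(P) if len(P)>4 else []), np.median(P,0) if len(P) else "")
m=(abs(W[...,0]-.472)<.05)&(abs(W[...,1]+.029)<.05)&(W[...,2]>.1)
print(np.sort(W[m][:,2])[:10])
# plate bars from wrist
im=pickle.load(open("wrist4.pkl","rb"));W=cloud(im)
E
python3 - <<'E'
import cv2
from h import *;import pickle
im=pickle.load(open("side4.pkl","rb"))["pixels"][130:240,200:340]
cv2.imwrite("pics/side4c.png",cv2.resize(im,None,fx=5,fy=5,interpolation=cv2.INTER_CUBIC)[:,:,::-1])
E
```

```text
wrist bed z 64.74838613508915
wrist flange 14817 [555.3  -2.6] [110.4  90.4] 3.0 z 78.7616387459653
  plate-frame extents x [-61.77753772  53.13766378] y [-32.08168104  65.56430143]
wrist cup 1804 [555.  -3.] [31.4 30.8] 76.7 z 104.44451784527237
side bed z 62.572584356426376
side flange 1083 [553.   -3.4] [110.1  92.3] 3.2 z 76.46141419227527
  plate-frame extents x [-64.60809819  49.85305044] y [-32.85095815  65.35890181]
side cup 121 [553.2  -3. ] [31.9 29.8] 8.2 z 101.47858675690568
top bed z 64.45730058703535
top flange 776 [552.6  -2.6] [110.2  89.7] 3.2 z 78.95934003496608
  plate-frame extents x [-65.3030955   49.32748717] y [-31.06467839  65.94627533]
top cup 49 [552.4  -3.2] [30.3 31.4] 52.1 z 102.25945798385666
side bed z 62.62016007793789
side flange 1082 [553.   -3.8] [109.5  91.3] 2.7 z 76.46714635195569
  plate-frame extents x [-64.82885791  50.04842909] y [-33.6280234   65.45107661]
side cup 121 [553.6  -2.8] [30.4 31.7] 7.2 z 101.72173511646515
cap [475.  -26.6] [82.  37.3] 75.1 0.2674149729603579
0.14 83 [469.7 -32.2] [13.1 16.8] 62.2 [ 0.46848637 -0.0350582   0.15954189]
0.17 30 [469.9 -33.8] [ 7.2 12.2] 65.6 [ 0.46898536 -0.03241299  0.17816615]
0.2 158 [466.2 -40.8] [12.3 41.6] 66.6 [ 0.46676666 -0.04213971  0.21167546]
0.225 231 [467.4 -39.6] [37.2 41.4] 72.9 [ 0.46203383 -0.04588948  0.24371559]
[0.13594604 0.13616909 0.13770113 0.13792068 0.14011923 0.14012023
 0.14077699 0.14314133 0.14399547 0.14478351]
```

View pics/side4c.png

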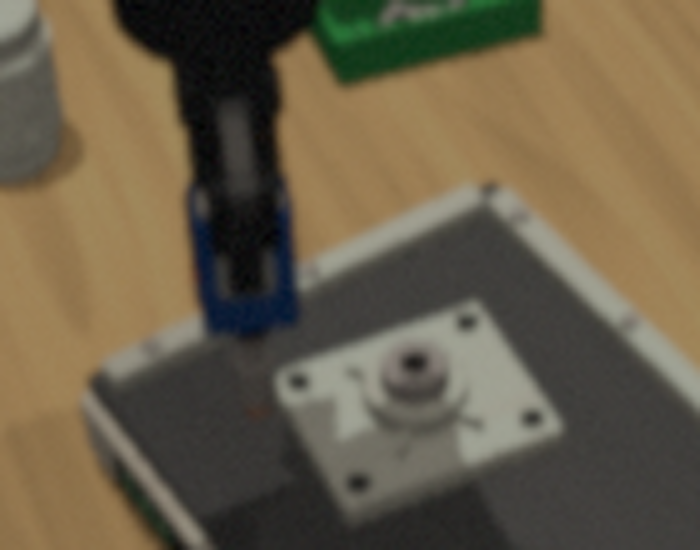

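Call:
send_rows(
  increments=[
    [0,0,-0.015,0,0,0,1],
    [0,0,-0.035,0,0,0,1],
    [0,0,-0.053,0,0,0,1],
    [0,0,-0.065,0,0,0,1],
    [0,0,-0.07,0,0,0,1],
    [0,0,-0.0715,0,0,0,1],
    [0,0,-0.072,0,0,0,1],
    [0,0,-0.072,0,0,0,1],
  ],
)

```text
time: 7.1
tool_pos: [0.4725, -0.0289, 0.1739]
tool_rot: [-179.9, -0.1, -103.2]
contact_force: [0.8, -0.2, -1.4]
width: 0.0272
```

```bash
python3 look.py 5 wrist side
```

```text
time 7.2
tool_pos [ 0.4725 -0.0289  0.1738]
tool_rot [-1.798628e+02 -8.670000e-02 -1.032372e+02]
contact_force [-0.0382 -0.293  -2.4193]
width 0.0275
joint_pos [  26.2507    5.2421  -29.4451  110.3057    2.9738   65.0484 -107.5793]
```

View pics/wrist5.png

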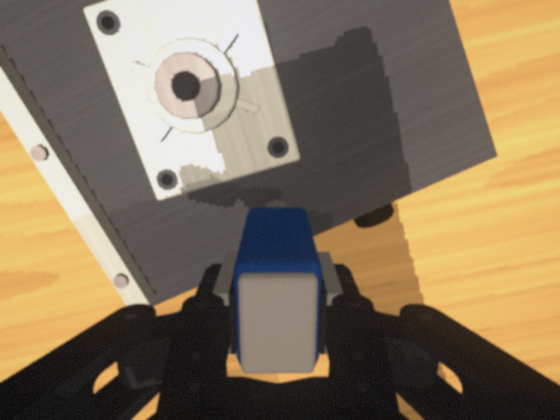

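Call:
send_rows(
  increments=[
    [0.003,0.0006,0,0,0,0,1],
    [0.007,0.0015,0,0,0,0,1],
    [0.011,0.0023,0,0,0,0,1],
    [0.0145,0.0031,0,0,0,0,1],
    [0.0175,0.0037,0,0,0,0,1],
    [0.0205,0.0044,0,0,0,0,1],
    [0.0235,0.005,0,0,0,0,1],
    [0.0265,0.0056,0,0,0,0,1],
    [0.0295,0.0063,0,0,0,0,1],
    [0.0325,0.0069,0,0,0,0,1],
    [0.0355,0.0075,0,0,0,0,1],
    [0.0385,0.0082,0,0,0,0,1],
    [0.0415,0.0088,0,0,0,0,1],
    [0.0445,0.0095,0,0,0,0,1],
    [0.0465,0.0099,0,0,0,0,1],
    [0.0475,0.0101,0,0,0,0,1],
    [0.048,0.0102,0,0,0,0,1],
  ],
)

```text
time: 8.9
tool_pos: [0.5205, -0.0187, 0.1738]
tool_rot: [-179.9, -0.1, -103.2]
contact_force: [-0.5, -0.8, -1.9]
width: 0.0273
```

```bash
python3 look.py 6 wrist side; python3 cov.py 6 side,wrist 580 2
```

```text
time 9.0
tool_pos [ 0.5205 -0.0187  0.1738]
tool_rot [-1.798584e+02 -8.320000e-02 -1.032351e+02]
contact_force [-0.3762 -0.0114 -1.4854]
width 0.0275
joint_pos [  23.7218   11.5366  -29.6156  103.8257    6.3401   66.134  -111.1922]
side bed z 62.60906044828104
side flange 797 [572.    5.2] [126.2  92.6] 6.3 z 76.47263392104703
  plate-frame extents x [-50.25131963  77.66092445] y [-27.2944717   61.78367438]
side cup 114 [580.2   5.4] [32.9 29.6] 48.8 z 101.70054916125956
wrist bed z 64.71328777507827
wrist flange 24249 [582.    6.6] [111.5  90.1] 6.7 z 78.72699216831268
  plate-frame extents x [-31.89516771  80.23624198] y [-26.71648763  66.57409524]
wrist cup 3114 [582.7   6.3] [31.1 31.5] 19.4 z 104.43023020561604
```

View pics/wrist6.png

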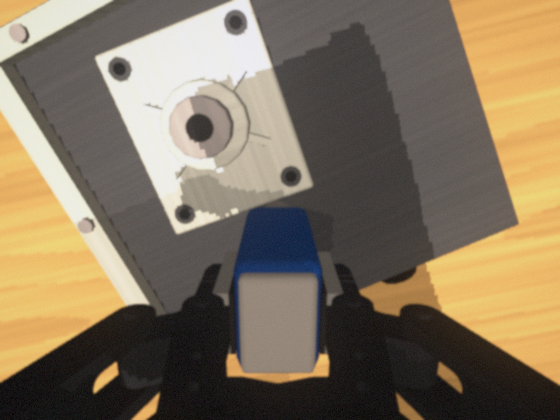

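View pics/side6.png

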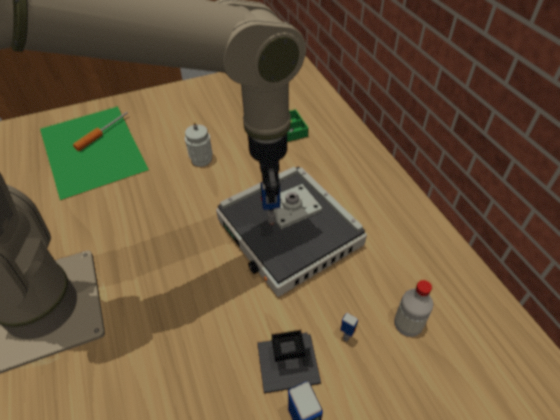

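Call:
send_rows(
  increments=[
    [0.002,0.0004,0,0,0,0,1],
    [0.005,0.001,0,0,0,0,1],
    [0.008,0.0017,0,0,0,0,1],
    [0.011,0.0023,0,0,0,0,1],
    [0.014,0.003,0,0,0,0,1],
    [0.0165,0.0035,0,0,0,0,1],
    [0.0185,0.0039,0,0,0,0,1],
    [0.0195,0.0041,0,0,0,0,1],
    [0.0195,0.0041,0,0,0,0,1],
  ],
)

```text
time: 9.9
tool_pos: [0.5402, -0.0145, 0.1738]
tool_rot: [-179.9, -0.1, -103.2]
contact_force: [0.1, 0.0, -1.5]
width: 0.0273
```

```bash
python3 look.py 7 wrist side; python3 cov.py 7 side,wrist 600 8
```

```text
time 10.0
tool_pos [ 0.5401 -0.0145  0.1739]
tool_rot [-1.798398e+02 -7.200000e-02 -1.032302e+02]
contact_force [-0.6524 -0.1107 -2.0463]
width 0.0275
joint_pos [  22.5937   14.0112  -29.5179  101.0734    7.5929   66.7308 -112.4172]
side bed z 62.601131161736404
side flange 745 [597.5  12.7] [112.4  91.7] 11.7 z 76.3906931270705
  plate-frame extents x [-14.19459686  95.25728131] y [-21.9338791  64.9854211]
side cup 113 [599.  13.] [31.8 28. ] 66.7 z 102.05249763378505
wrist bed z 64.71070417554378
wrist flange 23996 [597.9  13.2] [116.5  90. ] 9.9 z 78.72486636267145
  plate-frame extents x [-11.72606602  97.34090205] y [-21.75889417  68.06154475]
wrist cup 3093 [600.8  13.5] [31.4 31.1] 36.1 z 104.41737768825772
```

View pics/wrist7.png

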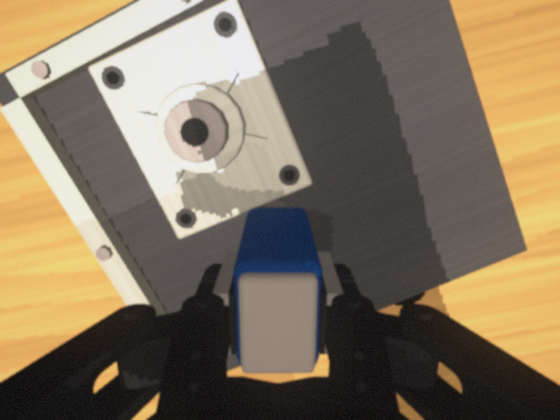

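Call:
send_rows(
  increments=[
    [0.001,0.0002,0,0,0,0,1],
    [0.0015,0.0003,0,0,0,0,1],
    [0.002,0.0004,0,0,0,0,1],
    [0.0025,0.0005,0,0,0,0,1],
    [0.003,0.0006,0,0,0,0,1],
    [0.003,0.0006,0,0,0,0,1],
  ],
)

```text
time: 10.6
tool_pos: [0.5431, -0.0139, 0.1739]
tool_rot: [-179.8, -0.1, -103.2]
contact_force: [-1.3, -0.7, -1.8]
width: 0.0276
```

Call:
send_rows(
  increments=[
    [0.0005,0.0001,0,0,0,0,1],
    [0.001,0.0002,0,0,0,0,1],
    [0.0015,0.0003,0,0,0,0,1],
    [0.0015,0.0003,0,0,0,0,1],
  ],
)

```text
time: 11.0
tool_pos: [0.5445, -0.0139, 0.1738]
tool_rot: [-179.9, -0.1, -103.2]
contact_force: [-1.8, -2.3, -2.3]
width: 0.0274
```

```bash
python3 look.py 8 wrist side; python3 cov.py 8 side,wrist 602 9
```

```text
time 11.1
tool_pos [ 0.5445 -0.0138  0.1738]
tool_rot [-1.798658e+02 -9.160000e-02 -1.032428e+02]
contact_force [-2.7817 -1.9025 -1.8228]
width 0.0274
joint_pos [  22.3361   14.5881  -29.4704  100.4337    7.885    66.9    -112.6778]
side bed z 62.61834141271966
side flange 731 [592.7  12.4] [125.1  90.8] 12.2 z 76.49532427018046
  plate-frame extents x [-25.83502015  97.48801666] y [-20.96656978  67.48199994]
side cup 108 [602.  14.] [34.2 28. ] 66.6 z 101.59981852893569
wrist bed z 64.69853180595966
wrist flange 22831 [599.2  14.3] [112.2  90.1] 11.5 z 78.73377517616045
  plate-frame extents x [-7.49886443 97.66134566] y [-20.26675417  68.44932064]
wrist cup 3082 [604.3  15. ] [31.1 31.3] 24.4 z 104.42924475171876
```

View pics/wrist8.png

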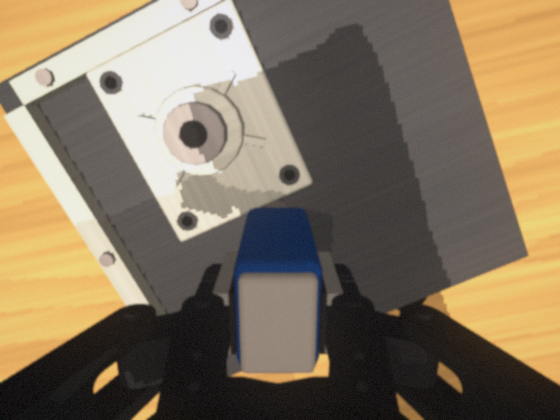

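Call:
send_rows(
  increments=[
    [0.0005,0.0001,0,0,0,0,1],
    [0.001,0.0002,0,0,0,0,1],
    [0.001,0.0002,0,0,0,0,1],
  ],
)

```text
time: 11.4
tool_pos: [0.5451, -0.0138, 0.1737]
tool_rot: [-179.9, -0.1, -103.2]
contact_force: [-5.7, -2.1, -0.0]
width: 0.0275
```

Call:
send_rows(
  increments=[
    [-0.004,-0.001,0,0,0,0,1],
    [-0.01,-0.002,0,0,0,0,1],
    [-0.0137,-0.0029,0,0,0,0,1],
    [-0.012,-0.012,0,0,0,0,1],
    [-0.009,-0.025,0,0,0,0,1],
    [-0.006,-0.04,0,0,0,0,1],
    [-0.0035,-0.052,0,0,0,0,1],
    [0.001,-0.056,0,0,0,0,1],
    [0.012,-0.0537,0,0,0,0,1],
    [0.028,-0.0503,0,0,0,0,1],
    [0.045,-0.0467,0,0,0,0,1],
    [0.06,-0.0435,0,0,0,0,1],
    [0.069,-0.0416,0,0,0,0,1],
    [0.0735,-0.0406,0,0,0,0,1],
    [0.0735,-0.0406,0,0,0,0,1],
  ],
)

```text
time: 12.9
tool_pos: [0.619, -0.0538, 0.1734]
tool_rot: [-179.9, -0.1, -103.2]
contact_force: [-0.0, -0.6, -1.5]
width: 0.0276
```

```bash
python3 look.py 9 wrist side; python3 cov.py 9 side,wrist 602 14
```

```text
time 13.0
tool_pos [ 0.6183 -0.0544  0.1736]
tool_rot [-1.799401e+02 -1.304000e-01 -1.032470e+02]
contact_force [-0.2878  0.1774 -1.2512]
width 0.0275
joint_pos [  21.6113   23.7017  -26.8069   88.8812   11.2702   70.0618 -110.3477]
side bed z 62.59565355277793
side flange 622 [580.4  10.8] [68.6 91.1] 13.9 z 76.48375802788814
  plate-frame extents x [-10.01332566  55.1499429 ] y [-19.78009814  69.44965608]
side cup 112 [602.   15.3] [30.8 29. ] 75.2 z 101.87547317498272
wrist bed z 64.6745010569266
wrist flange 10350 [620.6  18.5] [67.8 90.2] 12.0 z 78.69941406848379
  plate-frame extents x [33.95879084 97.78187541] y [-20.49718756  68.50784814]
wrist cup 2314 [604.8  15.1] [31. 32.] 25.8 z 104.28041048512284
```

View pics/wrist9.png

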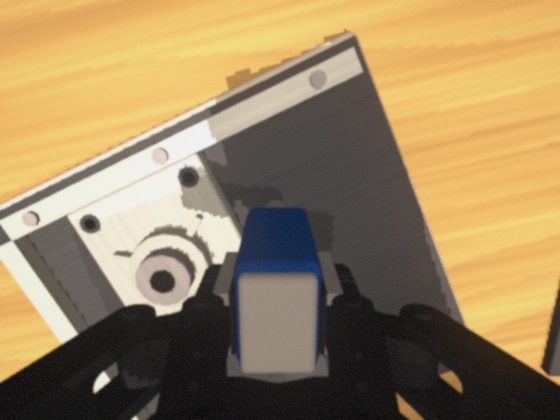

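View pics/side9.png

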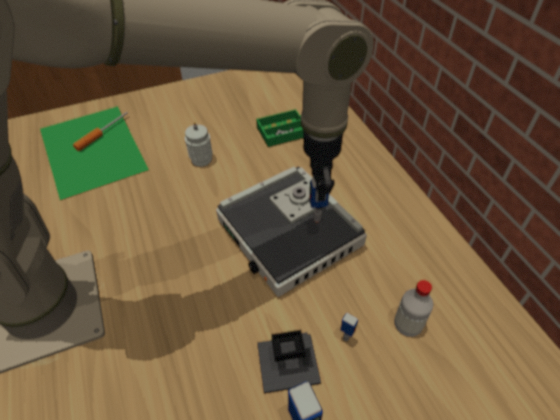

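Call:
send_rows(
  increments=[
    [-0.0008,0.004,0,0,0,0,1],
    [-0.0018,0.0085,0,0,0,0,1],
    [-0.0026,0.012,0,0,0,0,1],
    [-0.0032,0.015,0,0,0,0,1],
    [-0.0038,0.018,0,0,0,0,1],
    [-0.0045,0.021,0,0,0,0,1],
    [-0.0051,0.024,0,0,0,0,1],
    [-0.0057,0.027,0,0,0,0,1],
    [-0.0064,0.03,0,0,0,0,1],
    [-0.007,0.033,0,0,0,0,1],
    [-0.0077,0.036,0,0,0,0,1],
    [-0.0083,0.039,0,0,0,0,1],
    [-0.0089,0.042,0,0,0,0,1],
    [-0.0096,0.045,0,0,0,0,1],
    [-0.0102,0.048,0,0,0,0,1],
    [-0.0106,0.05,0,0,0,0,1],
    [-0.0108,0.051,0,0,0,0,1],
    [-0.0108,0.051,0,0,0,0,1],
  ],
)

```text
time: 14.8
tool_pos: [0.6075, -0.0031, 0.1736]
tool_rot: [-179.9, -0.1, -103.2]
contact_force: [0.4, 0.0, -2.4]
width: 0.0273
```

```bash
python3 look.py 10 wrist side; python3 cov.py 10 side,wrist 594 50
```

```text
time 14.9
tool_pos [ 0.6075 -0.0032  0.1735]
tool_rot [-1.799518e+02 -1.131000e-01 -1.032404e+02]
contact_force [ 0.6225 -0.0747 -2.0063]
width 0.0272
joint_pos [  18.3423   22.3276  -28.2053   90.9196   11.1801   69.542  -115.2353]
side bed z 62.59010444179143
side flange 591 [572.2  45.3] [64.8 95.4] 11.3 z 76.54730745021567
  plate-frame extents x [-9.81752246 54.38101753] y [ 14.63626107 104.98057988]
side cup 93 [592.1  50.2] [31.3 23.8] 66.5 z 101.66825249005491
wrist bed z 64.67492099864035
wrist flange 10521 [606.3  51.6] [82.1 90.5] 12.0 z 78.71227014963713
  plate-frame extents x [18.22766269 97.77384644] y [ 14.67037042 103.64641719]
wrist cup 2050 [599.3  51.1] [26.6 31.8] 40.7 z 104.30448664783687
```

View pics/wrist10.png

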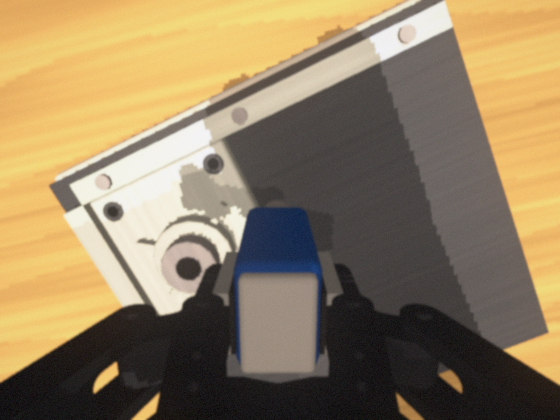

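Still flush with the far bar; about 5–6 mm to the left bar. Creeping.

Call:
send_rows(
  increments=[
    [-0.0002,0.001,0,0,0,0,1],
    [-0.0004,0.002,0,0,0,0,1],
    [-0.0006,0.003,0,0,0,0,1],
    [-0.0007,0.0035,0,0,0,0,1],
    [-0.0008,0.004,0,0,0,0,1],
    [-0.0008,0.004,0,0,0,0,1],
  ],
)

```text
time: 15.5
tool_pos: [0.6066, 0.0009, 0.1735]
tool_rot: [-180.0, -0.1, -103.2]
contact_force: [-0.3, 0.1, -1.2]
width: 0.0274
```

Call:
send_rows(
  increments=[
    [-0.0001,0.0005,0,0,0,0,1],
    [-0.0002,0.001,0,0,0,0,1],
    [-0.0002,0.001,0,0,0,0,1],
  ],
)

```text
time: 15.8
tool_pos: [0.6064, 0.0019, 0.1735]
tool_rot: [-180.0, -0.1, -103.2]
contact_force: [-0.7, -0.4, -0.4]
width: 0.0273
```

Call:
send_rows(
  increments=[
    [-0.0001,0.0005,0,0,0,0,1],
    [-0.0002,0.001,0,0,0,0,1],
    [-0.0002,0.001,0,0,0,0,1],
  ],
)

```text
time: 16.1
tool_pos: [0.6063, 0.0022, 0.1735]
tool_rot: [-179.9, -0.2, -103.3]
contact_force: [0.6, -3.6, -1.3]
width: 0.0271
```

```bash
python3 look.py 11 wrist side; python3 cov.py 11 side,wrist 594 56
```

```text
time 16.2
tool_pos [0.6063 0.0022 0.1735]
tool_rot [-1.799409e+02 -1.556000e-01 -1.032700e+02]
contact_force [ 1.2667 -3.9583 -1.4511]
width 0.0272
joint_pos [  17.9484   22.2048  -28.3417   91.1047   11.2205   69.5023 -115.8325]
side bed z 62.58286379458683
side flange 585 [574.8  39.9] [ 67.8 106.8] 12.3 z 76.36620431458996
  plate-frame extents x [-9.68241869 54.67966997] y [  3.50181912 107.19175188]
side cup 82 [591.6  55. ] [32.6 23.8] 66.6 z 101.73652585690022
wrist bed z 64.67298267406585
wrist flange 10314 [605.4  55.6] [82.2 88.6] 12.0 z 78.71311215995833
  plate-frame extents x [18.13021774 97.77072893] y [ 19.68379987 107.62992759]
wrist cup 2041 [598.3  56. ] [26.9 31.3] 39.8 z 104.31245754294356
```

View pics/wrist11.png

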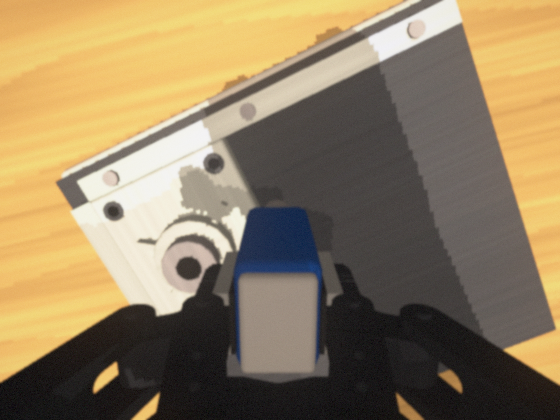

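Call:
send_rows(
  increments=[
    [0.001,-0.004,0,0,0,0,1],
    [0.002,-0.009,0,0,0,0,1],
    [-0.001,-0.0125,0,0,0,0,1],
    [-0.012,-0.0148,0,0,0,0,1],
    [-0.03,-0.0186,0,0,0,0,1],
    [-0.05,-0.0229,0,0,0,0,1],
    [-0.067,-0.0265,0,0,0,0,1],
    [-0.0757,-0.0283,0,0,0,0,1],
    [-0.078,-0.02,0,0,0,0,1],
    [-0.081,-0.004,0,0,0,0,1],
    [-0.085,0.015,0,0,0,0,1],
    [-0.0884,0.0313,0,0,0,0,1],
    [-0.0884,0.0313,0,0,0,0,1],
    [-0.083,0.0325,0,0,0,0,1],
    [-0.079,0.0333,0,0,0,0,1],
    [-0.0763,0.0339,0,0,0,0,1],
    [-0.0763,0.0339,0,0,0,0,1],
  ],
)

```text
time: 17.9
tool_pos: [0.5305, 0.0358, 0.1733]
tool_rot: [-180.0, -0.1, -103.3]
contact_force: [0.4, -0.1, -3.6]
width: 0.0279
```

Call:
send_rows(
  increments=[
    [0.001,0.0002,0,0,0,0,1],
    [0.002,0.0004,0,0,0,0,1],
    [0.003,0.0006,0,0,0,0,1],
    [0.003,0.0006,0,0,0,0,1],
  ],
)

```text
time: 18.3
tool_pos: [0.5336, 0.0364, 0.1734]
tool_rot: [-179.9, -0.1, -103.3]
contact_force: [0.8, 0.2, -2.2]
width: 0.0274
```

Call:
send_rows(
  increments=[
    [0.0004,0.0001,0,0,0,0,1],
    [0.0008,0.0002,0,0,0,0,1],
    [0.001,0.0002,0,0,0,0,1],
    [0.001,0.0002,0,0,0,0,1],
  ],
)

```text
time: 18.7
tool_pos: [0.5343, 0.0365, 0.1733]
tool_rot: [-180.0, -0.2, -103.3]
contact_force: [-1.0, 0.0, -1.1]
width: 0.0272
```

```bash
python3 look.py 12 wrist side; python3 cov.py 12 side,wrist 594 56
```

```text
time 18.8
tool_pos [0.5344 0.0365 0.1733]
tool_rot [-1.799715e+02 -1.554000e-01 -1.033159e+02]
contact_force [-0.7875  0.4258 -0.6327]
width 0.0273
joint_pos [  18.7282   13.8168  -31.2683  101.578     7.9177   66.7905 -118.257 ]
side bed z 62.62958205675671
side flange 763 [593.   52.2] [107.9  89.2] 12.3 z 76.5644966747778
  plate-frame extents x [-9.14057813 97.35732768] y [ 18.88510815 107.01683   ]
side cup 103 [594.   53.2] [29.9 29.8] 20.0 z 101.61976433567114
wrist bed z 64.69685797792805
wrist flange 22803 [590.9  52.7] [111.8  88.4] 12.0 z 78.74146358999742
  plate-frame extents x [-7.19433152 97.58972757] y [ 20.12401538 107.53340454]
wrist cup 3156 [596.1  54.6] [31.2 31.6] 75.4 z 104.43173360813987
```

View pics/wrist12.png

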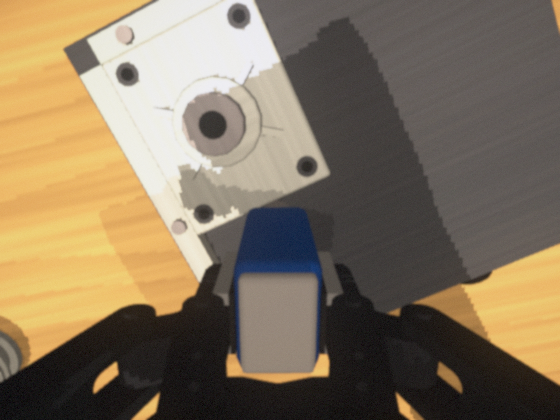

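Call:
send_rows(
  increments=[
    [0.0004,0.0001,0,0,0,0,1],
    [0.0008,0.0002,0,0,0,0,1],
    [0.001,0.0002,0,0,0,0,1],
    [0.001,0.0002,0,0,0,0,1],
  ],
)

```text
time: 19.2
tool_pos: [0.5348, 0.0366, 0.1731]
tool_rot: [180.0, -0.2, -103.3]
contact_force: [-4.4, -1.1, 0.9]
width: 0.0273
```

Call:
send_rows(
  increments=[
    [-0.003,-0.0006,0,0,0,0,1],
    [-0.008,-0.0017,0,0,0,0,1],
    [-0.012,-0.0025,0.004,0,0,0,1],
    [-0.012,-0.0025,0.02,0,0,0,1],
    [-0.012,-0.0025,0.042,0,0,0,1],
    [-0.012,-0.0025,0.058,0,0,0,1],
    [-0.005,0,0.064,0,0,0,1],
    [0.01,0.004,0.064,0,0,0,1],
    [0.03,0.0095,0.064,0,0,0,1],
    [0.047,0.0145,0.064,0,0,0,1],
    [0.057,0.0173,0.063,0,0,0,1],
    [0.0607,0.0183,0.062,0,0,0,1],
    [0.0607,0.0183,0.062,0,0,0,1],
    [0.0607,0.0183,0.062,0,0,0,1],
    [0.0607,0.0183,0.062,0,0,0,1],
  ],
)

```text
time: 20.7
tool_pos: [0.5952, 0.0546, 0.2353]
tool_rot: [180.0, -0.2, -103.3]
contact_force: [0.1, 0.5, -1.2]
width: 0.0274
```

```bash
python3 look.py 13 wrist side top; python3 cov.py 13 side,wrist 594 56
python3 - <<'E'
import cv2
from h import *;import pickle
im=pickle.load(open("side13.pkl","rb"))["pixels"][130:250,230:370]
cv2.imwrite("pics/side13c.png",cv2.resize(im,None,fx=5,fy=5,interpolation=cv2.INTER_CUBIC)[:,:,::-1])
E
```

```text
time 20.85
tool_pos [0.5954 0.0547 0.2354]
tool_rot [ 179.98     -0.2021 -103.3304]
contact_force [-0.3249  0.5385 -1.9287]
width 0.0273
joint_pos [  15.3987   19.0061  -31.2645   87.8458   10.2031   76.0768 -120.2894]
side bed z 62.614809800484394
side flange 861 [592.3  52.3] [108.9  89. ] 11.9 z 76.42276810625903
  plate-frame extents x [-10.10915383  96.92797308] y [ 19.74514784 106.9011144 ]
side cup 106 [593.7  53.9] [33.2 28.6] 66.7 z 101.81443958692464
wrist bed z 64.70401337706319
wrist flange 9227 [594.3  53.4] [104.9  88.3] 12.0 z 78.75748073005992
  plate-frame extents x [-5.8275932  97.71171686] y [ 20.01015294 107.62469874]
wrist cup 1039 [601.2  53.5] [30.9 21.6] 76.9 z 104.30762901175095
```

View pics/side13c.png

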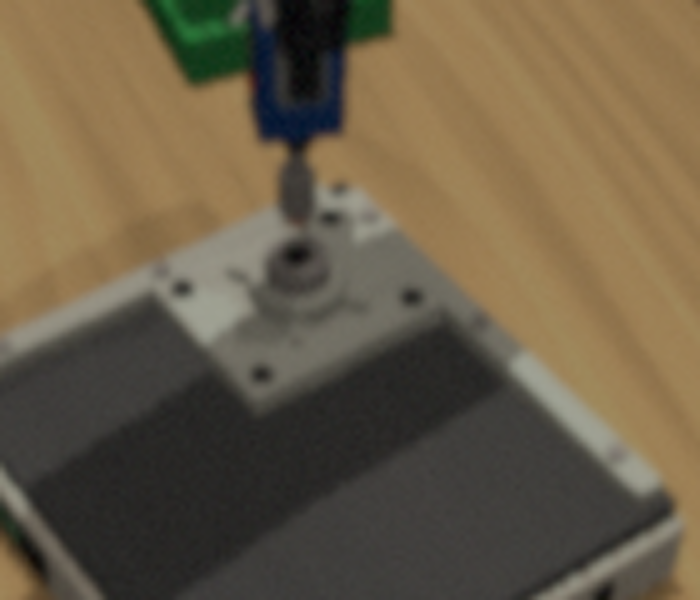

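View pics/wrist13.png

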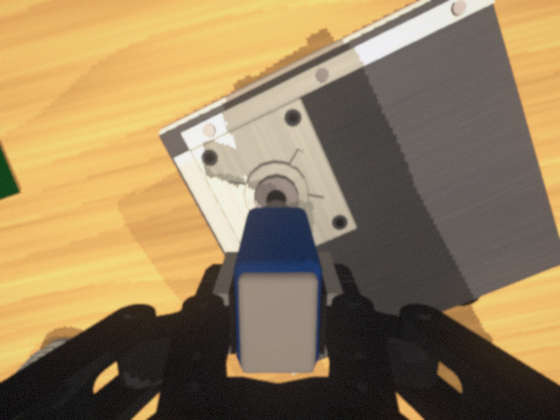

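```bash
python3 - <<'E'
from h import *;import pickle
im=pickle.load(open("side13.pkl","rb"))
for z in (.1285,.136,.104): print(z,proj(im,[.5954,.0547,z]))
for d in ([.01,0,0],[0,.01,0]): print(proj(im,np.array([.5954,.0547,.104])+d))
im=im["pixels"][165:195,275:305]; cv2.imwrite("pics/z13.png",cv2.resize(im,None,fx=20,fy=20,interpolation=cv2.INTER_NEAREST)[:,:,::-1])
im=pickle.load(open("wrist12.pkl","rb"));W=cloud(im);p=im["pixels"]
g=p.astype(int).sum(-1);m=(g<130);m[:100]=0;m[150:]=0;m[:,:190]=0;m[:,235:]=0
P=W[m];print("dot w12",m.sum(),np.nanmean(P,0), rect(P[~np.isnan(P[:,0])]))
E
```

```text
0.1285 [289.55679635 173.03536197]
0.136 [289.56621824 170.69646742]
0.104 [289.52672489 180.50031312]
[293.39274552 179.33859837]
[287.88301768 177.77340145]
dot w12 0 [nan nan nan] (array([0., 0.]), array([0., 0.]), 0.0)<stdin>:8: RuntimeWarning: Mean of empty slice
```

View pics/z13.png

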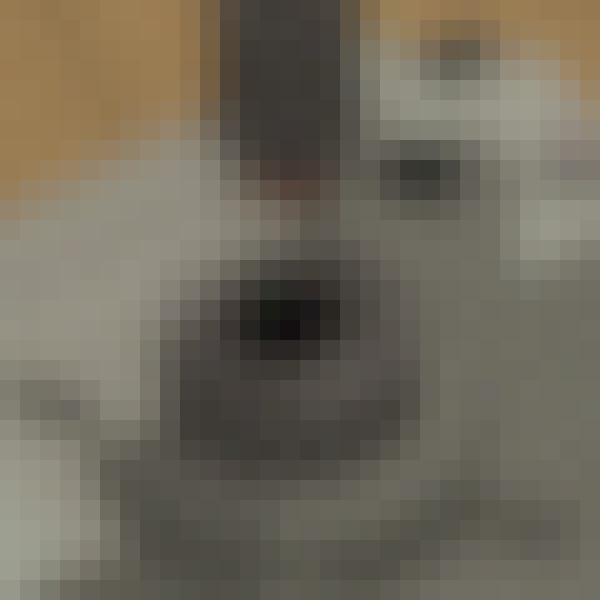

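Call:
send_rows(
  increments=[
    [0.0001,0.0002,-0.004,0,0,0,1],
    [0.0001,0.0002,-0.01,0,0,0,1],
    [0.0001,0.0002,-0.016,0,0,0,1],
    [0.0001,0.0002,-0.0195,0,0,0,1],
    [0.0001,0.0002,-0.021,0,0,0,1],
    [0.0001,0.0002,-0.021,0,0,0,1],
  ],
)

```text
time: 21.45
tool_pos: [0.5954, 0.0549, 0.2141]
tool_rot: [180.0, -0.2, -103.3]
contact_force: [0.1, -0.3, -2.1]
width: 0.0275
```

```bash
cat > avg.py <<'E'
import sys
from station import *
import numpy as np
F=[];Z=[]
for i in range(int(sys.argv[1])):
    get_image("side"); s=manip.get_state(); F.append(s["contact_force"]); Z.append(s["tool_pos"])
F=np.array(F);Z=np.array(Z)
print("t",s["time"],"F",F.mean(0).round(2),"sd",F.std(0).round(2),"pos",(Z.mean(0)*1000).round(2),"rot",s["tool_rot"].round(2))
E
python3 avg.py 14
```

```text
t 22.15 F [-0.1  -0.05 -1.57] sd [0.52 0.57 0.47] pos [595.53  54.89 214.49] rot [ 179.98   -0.2  -103.33]
```

Call:
send_rows(
  increments=[
    [0,0,-0.001,0,0,0,1],
    [0,0,-0.002,0,0,0,1],
    [0,0,-0.003,0,0,0,1],
    [0,0,-0.004,0,0,0,1],
    [0,0,-0.0045,0,0,0,1],
    [0,0,-0.0045,0,0,0,1],
  ],
)

```text
time: 22.75
tool_pos: [0.5955, 0.0549, 0.21]
tool_rot: [180.0, -0.2, -103.3]
contact_force: [-0.7, 0.1, 1.5]
width: 0.0276
```

```bash
python3 avg.py 10
```

```text
t 23.25 F [-0.61  0.    1.01] sd [0.5  0.45 0.37] pos [595.53  54.88 209.99] rot [ 179.99   -0.2  -103.33]
```

Call:
send_rows(
  increments=[
    [0,0,-0.0006,0,0,0,1],
    [0,0,-0.0012,0,0,0,1],
    [0,0,-0.0017,0,0,0,1],
    [0,0,-0.0018,0,0,0,1],
    [0,0,-0.0018,0,0,0,1],
    [0,0,-0.0018,0,0,0,1],
  ],
)

```text
time: 23.85
tool_pos: [0.5955, 0.0549, 0.2082]
tool_rot: [180.0, -0.2, -103.3]
contact_force: [0.0, -0.3, 3.7]
width: 0.0273
```

```bash
python3 avg.py 12; python3 look.py 14 side wrist; python3 -c "
import pickle,cv2
im=pickle.load(open('side14.pkl','rb'))['pixels'][130:250,230:370]
cv2.imwrite('pics/side14c.png',cv2.resize(im,None,fx=5,fy=5,interpolation=cv2.INTER_CUBIC)[:,:,::-1])"
```

```text
t 24.45 F [-0.55 -0.06  2.68] sd [0.37 0.42 0.53] pos [595.55  54.9  208.16] rot [ 179.99   -0.19 -103.33]
time 24.55
tool_pos [0.5955 0.0549 0.2082]
tool_rot [ 179.9919   -0.1949 -103.3291]
contact_force [-0.9528  0.2419  2.7212]
width 0.0278
joint_pos [  15.2633   20.0849  -31.0965   89.8742   10.858    73.1289 -120.8003]
```

View pics/side14c.png

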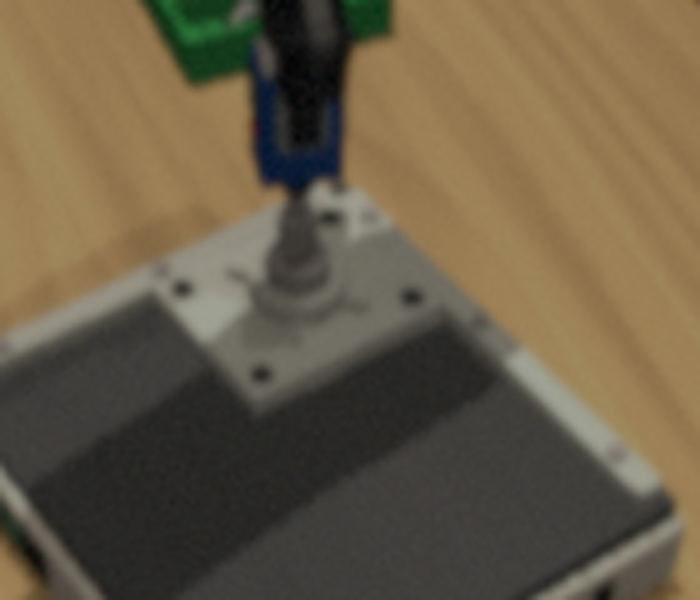

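Call:
send_rows(
  increments=[
    [0,0,0,0,0,0,1],
    [0,0,0,0,0,0,1],
    [0,0,0,0,0,0,1],
    [0,0,0,0,0,0,1],
    [0,0,0,0,0,0,1],
    [0,0,0,0,0,0,1],
    [0,0,0,0,0,0,1],
    [0,0,0,0,0,0,1],
    [0,0,0,0,0,0,1],
    [0,0,0,0,0,0,1],
    [0,0,0,0,0,0,1],
    [0,0,0,0,0,0,1],
    [0,0,0,0,0,0,1],
    [0,0,0,0,0,0,1],
    [0,0,0,0,0,0,1],
    [0,0,0,0,0,0,1],
    [0,0,0,0,0,0,1],
    [0,0,0,0,0,0,1],
    [0,0,0,0,0,0,1],
    [0,0,0,0,0,0,1],
  ],
)

```text
time: 26.55
tool_pos: [0.5955, 0.0549, 0.2081]
tool_rot: [180.0, -0.2, -103.3]
contact_force: [-0.4, -0.7, 2.9]
width: 0.0273
```

Call:
send_rows(
  increments=[
    [0,0,0,0,0,0,1],
    [0,0,0,0,0,0,1],
    [0,0,0,0,0,0,1],
    [0,0,0,0,0,0,1],
    [0,0,0,0,0,0,1],
    [0,0,0,0,0,0,1],
    [0,0,0,0,0,0,1],
    [0,0,0,0,0,0,1],
    [0,0,0,0,0,0,1],
    [0,0,0,0,0,0,1],
    [0,0,0,0,0,0,1],
    [0,0,0,0,0,0,1],
    [0,0,0,0,0,0,1],
    [0,0,0,0,0,0,1],
    [0,0,0,0,0,0,1],
    [0,0,0,0,0,0,1],
    [0,0,0,0,0,0,1],
    [0,0,0,0,0,0,1],
    [0,0,0,0,0,0,1],
    [0,0,0,0,0,0,1],
  ],
)

```text
time: 28.55
tool_pos: [0.5955, 0.0549, 0.2081]
tool_rot: [180.0, -0.2, -103.3]
contact_force: [-1.0, -0.4, 3.2]
width: 0.0277
```

```bash
python3 avg.py 6
```

```text
t 28.85 F [-0.52 -0.04  2.86] sd [0.42 0.4  0.56] pos [595.54  54.88 208.13] rot [ 179.99   -0.2  -103.33]
```

Call:
send_rows(
  increments=[
    [0,0,0.003,0,0,0,1],
    [0,0,0.01,0,0,0,1],
    [0,0,0.022,0,0,0,1],
    [0,0,0.034,0,0,0,1],
    [-0.003,-0.007,0.042,0,0,0,1],
    [-0.01,-0.023,0.042,0,0,0,1],
    [-0.025,-0.058,0.042,0,0,0,1],
    [-0.04,-0.093,0.042,0,0,0.001,1],
    [-0.055,-0.127,0.042,0,0,0.002,1],
    [-0.07,-0.162,0.042,0,0,0.002,1],
    [-0.085,-0.197,0.042,0,0,0.002,1],
    [-0.1,-0.232,0.042,0,0,0.002,1],
    [-0.115,-0.266,0.042,0,0,0.002,1],
    [-0.13,-0.301,0.042,0,0,0.002,1],
    [-0.143,-0.331,0.042,0,0,0.002,1],
    [-0.152,-0.352,0.042,0,0,0.002,1],
    [-0.157,-0.364,0.042,0,0,0.002,1],
    [-0.1593,-0.3688,0.042,0,0,0.002,1],
    [-0.1593,-0.3688,0.042,0,0,0.002,1],
    [-0.1593,-0.3688,0.042,0,0,0.002,1],
  ],
)

```text
time: 30.85
tool_pos: [0.437, -0.3126, 0.2503]
tool_rot: [-180.0, -0.2, -103.0]
contact_force: [-0.0, 0.9, -1.3]
width: 0.0272
```

```bash
python3 look.py 15 wrist side; python3 cov.py 15 side 594 54
python3 -c "
import pickle,cv2
im=pickle.load(open('side15.pkl','rb'))['pixels'][150:290,210:370]
cv2.imwrite('pics/side15c.png',cv2.resize(im,None,fx=4,fy=4,interpolation=cv2.INTER_CUBIC)[:,:,::-1])"
```

```text
time 30.95
tool_pos [ 0.4369 -0.3127  0.2502]
tool_rot [ 1.799979e+02 -1.759000e-01 -1.030337e+02]
contact_force [ 0.0137  0.1306 -2.0607]
width 0.0276
joint_pos [ 45.7282   8.8818 -16.719   96.4106   2.8105  75.0477 -74.5585]
side bed z 62.55335763179099Traceback (most recent call last):
  File "cov.py", line 27, in <module>
    if __name__=="__main__": fit(sys.argv[1],sys.argv[2].split(","),C=[float(v) for v in sys.argv[3:5]] or (553,-3))
                             ~~~^^^^^^^^^^^^^^^^^^^^^^^^^^^^^^^^^^^^^^^^^^^^^^^^^^^^^^^^^^^^^^^^^^^^^^^^^^^^^^^^^^^^
  File "cov.py", line 21, in fit
    i=1+np.argmax(st[1:,4]); P=W[lab==i]
        ~~~~~~~~~^^^^^^^^^^
    return _wrapfunc(a, 'argmax', axis=axis, out=out, **kwds)
    return bound(*args, **kwds)
ValueError: attempt to get argmax of an empty sequence
```

View pics/wrist15.png

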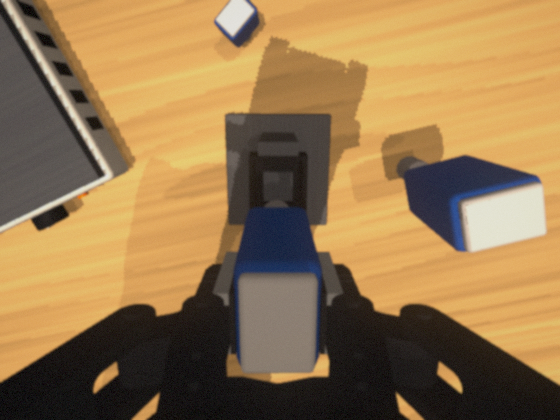

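View pics/side15c.png

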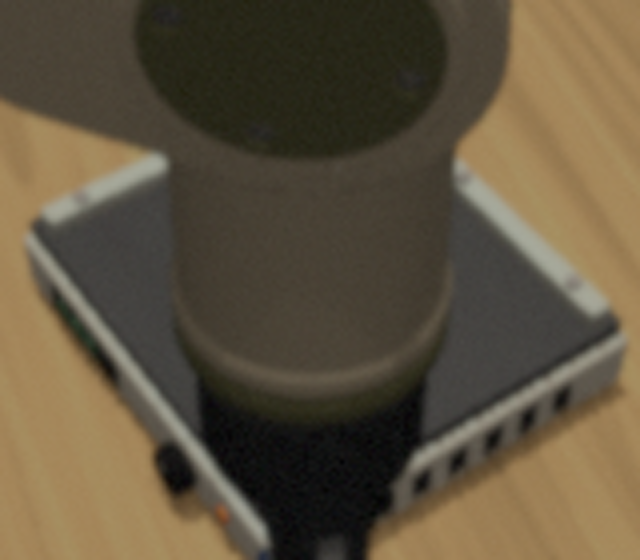

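Call:
send_rows(
  increments=[
    [-0.0007,-0.0012,-0.003,0,0,-0.001,1],
    [-0.0007,-0.0012,-0.012,0,0,-0.001,1],
    [-0.0007,-0.0012,-0.03,0,0,-0.001,1],
    [-0.0007,-0.0012,-0.045,0,0,-0.001,1],
    [-0.0007,-0.0012,-0.055,0,0,-0.001,1],
    [-0.0007,-0.0012,-0.065,0,0,-0.001,1],
    [-0.0007,-0.0012,-0.075,0,0,-0.001,1],
    [-0.0007,-0.0012,-0.085,0,0,-0.001,1],
    [-0.0007,-0.0012,-0.095,0,0,-0.001,1],
    [-0.0007,-0.0012,-0.105,0,0,-0.001,1],
    [-0.0007,-0.0012,-0.112,0,0,-0.001,1],
    [-0.0007,-0.0012,-0.118,0,0,-0.001,1],
    [-0.0007,-0.0012,-0.121,0,0,-0.001,1],
    [-0.0007,-0.0012,-0.1218,0,0,-0.001,1],
    [-0.0007,-0.0012,-0.1218,0,0,-0.001,1],
  ],
)

```text
time: 32.45
tool_pos: [0.4364, -0.3139, 0.1286]
tool_rot: [-180.0, -0.2, -103.1]
contact_force: [0.2, -0.3, -1.4]
width: 0.0273
```

```bash
python3 avg.py 6; python3 look.py 16 wrist
```

```text
t 32.75 F [ 0.23 -0.09 -1.99] sd [0.37 0.32 0.53] pos [ 436.42 -313.97  128.73] rot [-179.98   -0.19 -103.13]
time 32.8
tool_pos [ 0.4363 -0.314   0.1286]
tool_rot [-179.9841   -0.1864 -103.1258]
contact_force [ 0.2844  0.0869 -1.8208]
width 0.0271
joint_pos [ 45.2988  14.9585 -16.5176 104.6658   5.0132  60.9928 -76.2447]
```

View pics/wrist16.png

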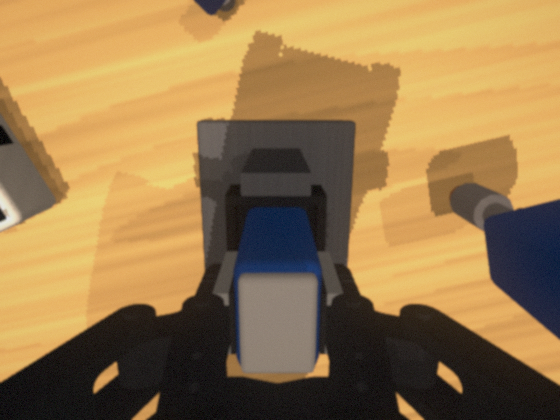

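Down into the cup, ~1 mm above the seat. Lower, feel, release.

Call:
send_rows(
  increments=[
    [0,0,-0.0005,0,0,0,1],
    [0,0,-0.001,0,0,0,1],
    [0,0,-0.0014,0,0,0,1],
    [0,0,-0.0014,0,0,0,1],
  ],
)

```text
time: 33.2
tool_pos: [0.4364, -0.3139, 0.1274]
tool_rot: [-180.0, -0.2, -103.1]
contact_force: [-0.7, 1.1, 1.6]
width: 0.0276
```

```bash
python3 avg.py 5
```

```text
t 33.45 F [-1.95  0.8   2.19] sd [0.59 0.57 0.47] pos [ 436.35 -313.94  127.36] rot [-179.98   -0.19 -103.13]
```

Call:
send_rows(
  increments=[
    [0,0,0,0,0,0,0.9],
    [0,0,0,0,0,0,0.7],
    [0,0,0,0,0,0,0.5],
    [0,0,0,0,0,0,0.3],
    [0,0,0,0,0,0,0],
    [0,0,0,0,0,0,0],
    [0,0,0,0,0,0,0],
    [0,0,0,0,0,0,0],
    [0,0,0,0,0,0,0],
    [0,0,0,0,0,0,0],
  ],
)

```text
time: 34.45
tool_pos: [0.4363, -0.3139, 0.1273]
tool_rot: [-180.0, -0.2, -103.1]
contact_force: [0.2, -0.8, -0.1]
width: 0.0855
```

```bash
python3 look.py 17 wrist
```

```text
time 34.5
tool_pos [ 0.4363 -0.3139  0.1273]
tool_rot [-179.9826   -0.1891 -103.1263]
contact_force [ 0.2396 -0.0389  1.3673]
width 0.085
joint_pos [ 45.2859  15.0399 -16.5123 104.7322   5.0471  60.8469 -76.2747]
```

View pics/wrist17.png

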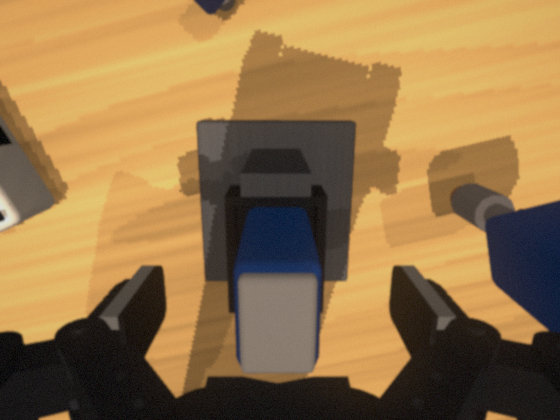

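Call:
send_rows(
  increments=[
    [0,0,0.01,0,0,0,0],
    [0,0,0.03,0,0,0,0],
    [0,0,0.06,0,0,0,0],
    [0,0,0.095,0,0,0,0],
    [0,0,0.125,0,0,0,0],
    [0,0,0.14,0,0,0,0],
    [-0.02,-0.025,0.145,0,0,0,0],
    [-0.045,-0.055,0.145,0,0,0,0],
    [-0.07,-0.09,0.145,0,0,0,0],
    [-0.1,-0.13,0.145,0,0,0,0],
    [-0.125,-0.165,0.145,0,0,0,0],
    [-0.14,-0.19,0.145,0,0,0,0],
    [-0.15,-0.2,0.145,0,0,0,0],
    [-0.15,-0.2,0.145,0,0,0,0],
    [-0.15,-0.2,0.145,0,0,0,0],
  ],
)

```text
time: 36.0
tool_pos: [0.2876, -0.5128, 0.2727]
tool_rot: [-179.9, -0.2, -103.0]
contact_force: [-0.3, 0.8, 0.0]
width: 0.0855
```

```bash
python3 look.py 18 side top; python3 cov.py 18 side,top 594 54
python3 - <<'E'
from h import *; import pickle
for n in ["side","top"]:
    im=pickle.load(open(n+"18.pkl","rb")); W=cloud(im)
    m=(W[...,0]>.37)&(W[...,0]<.5)&(W[...,1]>-.38)&(W[...,1]<-.25)&(W[...,2]>.14)&(W[...,2]<.165);P=W[m];print(n,"handle",len(P),*rect(P),np.median(P[:,2]))
im=pickle.load(open("side18.pkl","rb"))["pixels"][155:315,210:370]
cv2.imwrite("pics/side18c.png",cv2.resize(im,None,fx=3.7,fy=3.7,interpolation=cv2.INTER_CUBIC)[:,:,::-1])
E
```

```text
time 36.1
tool_pos [ 0.2881 -0.5125  0.2727]
tool_rot [-1.799376e+02 -1.658000e-01 -1.029613e+02]
contact_force [ 0.1672 -0.3869  0.2213]
width 0.0854
joint_pos [ 61.2212  13.7814  -6.0579  87.6557   1.5523  78.4832 -47.9308]
side bed z 62.615298365837845
side flange 888 [592.6  52.2] [107.7  89.8] 12.4 z 76.52725900805609
  plate-frame extents x [-9.37319109 96.79139348] y [ 19.16440059 107.06477296]
side cup 107 [594.3  55.2] [34.2 28.6] 67.3 z 101.86955357184968
top bed z 64.48087615214804
top flange 700 [592.1  53.5] [107.5  87.4] 11.9 z 78.6032063822368
  plate-frame extents x [-9.66940381 96.94188507] y [ 21.11420224 107.50737758]
top cup 58 [592.7  54.4] [29.2 28.6] 71.5 z 103.07164758443486
side handle 26 [ 452.5 -318.6] [24.   3.6] 80.1 0.143285385581345
top handle 128 [ 434.1 -312.9] [27.2 41. ] 79.7 0.14891163377124353
```

View pics/side18c.png

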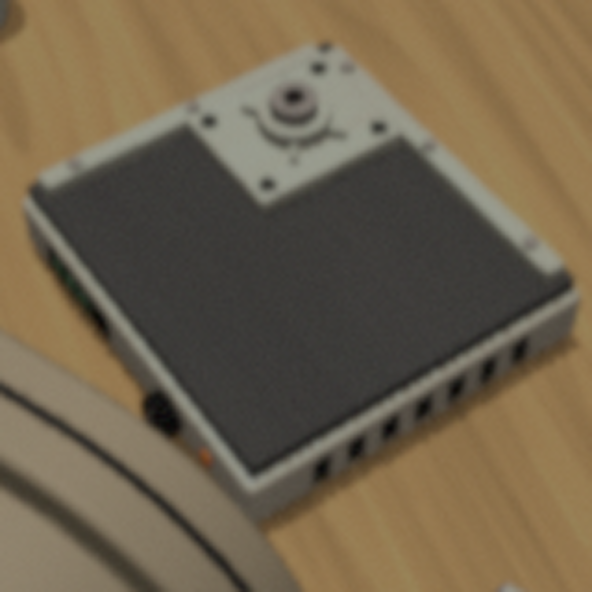

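View pics/side18.png

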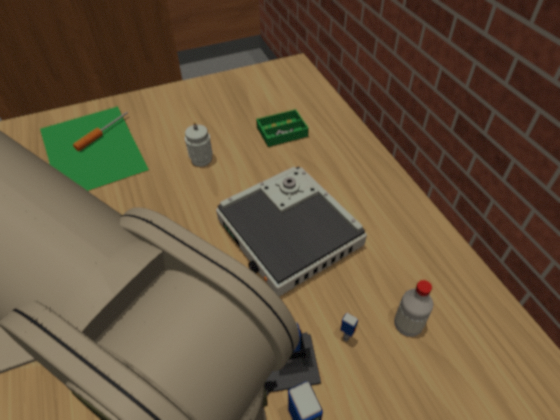

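```bash
python3 -c "
from station import *
print(manip.sign_off())"
```

```text
the job is handed in; nothing more can be done
None
```

The job is done and handed in at about 36 s of the 72 s allowed; the sign-off reports no verdict.

- **Thermometer out:** I took the middle-sized one from its holder, gripping across the 28 mm.
- **Cover home:** I pushed it with the sleeve against the far bar, then the left bar, then gave it a last check nudge. The peak push I read was about 6 N.
- **Cup reading:** I pressed the tip on the black dot. Force and position put it about 3.2 mm in (roughly 4.3 N). It was held still there for about 5 s.
- **Thermometer back:** It went back into its holder, the gripper opened, and the arm moved clear.

**Last checks**
- **Cover position:** In the side and top pictures the cover lies along both bars. Its outer edges measured within about 1 mm of where they should be when home, turned 12° with the plate.
- **Probe on the dot:** The dot position from the cameras and the one worked out from the pushes agreed to about 1 mm.
- **Thermometer seated:** The top camera shows the handle back at its starting position and height (cap at 149 mm). The side camera's view was mostly blocked by the arm, so it could not confirm this.
- **Other things:** The other items looked untouched in the side picture, but I did not measure them.

The wrist camera read about 2 mm more in x than the other two. I used the push contacts to settle that.

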